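# Height check of alloy bars before analysis

### The job

Check the height of every aluminium bar on the bench with the bench gauge, working from the lowest bar to the tallest: slide one bar at a time flat on the anvil under the foot, let go of it, press the gauge's cap down gently until the foot rests on the bar, hold it about a second, then let the foot up and take the bar away. Bars taller than the setting cylinder that stands on the seat behind the gauge's column go flat on the black rubber pad, the others flat in the rimmed white tray; leave the gauge clear and do not disturb the canister, the mouse or the sample box.

Things in the scene. Friction and masses are not known exactly. Their poses are not given: they have to be found in the camera images.
- gauge: Fixed bench gauge: steel base 200 (x) by 100 (y) by 20 mm high, its top is the anvil; column 28 mm thick at x +78 mm, a 36 mm wide head 109 to 143 mm above the table (front face at x +2 mm) guides the foot. Origin: centre of the base plate's underside; z up; -x is the open front, from which bars slide in. Behind the base a 20 mm high step (x to +200 mm, 70 mm wide) carries the seat
- anvil (a point): Point on the anvil (top of the gauge base, 20 mm above the table) right below the foot's axis: 20 mm towards +x from the middle of the base plate. Axes as the gauge's
- foot (a joint): Reading of the gauge: height of the foot's underside above the anvil in m. A spring holds it at 0.065 when free; pressing the cap down lowers the foot (range 0 to 0.065). The push needed on the cap grows from about 1.6 N at the top to 4.4 N at 0.018; let go, the foot springs back to 0.065
- foot_tip (a point): Centre of the foot's underside (round foot 22 mm wide)
- cap_top (a point): Centre of the top of the black round push cap (38 mm wide, 12 mm thick) on the upper end of the foot's rod, 162 mm above the foot's underside; pressed straight down from above. Once the foot is stopped by a bar, the cap gives on a stiffer spring: up to 12 mm more, from 6 N to 18 N of push
- seat (a point): Centre of the seat, on the step behind the gauge column, 160 mm towards +x from the gauge's origin and 20 mm above the table: the setting cylinder that stands here gives today's height limit
- master_short: Short setting cylinder, plain steel, 40 mm across and 24 mm high, fixed where it stands; origin at the centre of its underside. It stands either on the gauge's seat (then the limit is 24 mm) or on the spare stand
- master_tall: Tall setting cylinder, plain steel, 40 mm across and 46 mm high, fixed where it stands; origin at the centre of its underside. It stands either on the gauge's seat (then the limit is 46 mm) or on the spare stand (a grey block 90 by 90 by 20 mm)
- tray: White tray with a low rim, fixed: outside 168 mm (x) by 208 mm (y) by 12 mm high, walls and floor 4 mm thick. Origin: centre of its underside on the table. For bars within the limit
- pad: Flat black rubber pad without a rim, fixed: 168 mm (x) by 208 mm (y) by 4 mm thick. Origin: centre of its underside on the table. For bars taller than the limit
- canister: Bystander: steel canister 66 mm across, 85 mm high; origin at the centre of its underside
- mouse: Bystander: black computer mouse 105 by 60 by 32 mm; origin at the centre of its underside
- samplebox: Bystander: closed flat white box 110 by 80 by 32 mm; origin at the centre of its underside
- bar18_c (a point): Centre (half-way up) of the plain aluminium bar 130 mm long (its x) by 34 mm wide (its y) by 18 mm high (z up), 0.23 kg; starts on the table, long axis roughly along world x; absent in some starts
- bar29_c (a point): Centre (half-way up) of the plain aluminium bar 130 mm long (its x) by 34 mm wide (its y) by 29 mm high (z up), 0.29 kg; starts on the table, long axis roughly along world x; absent in some starts
- bar40_c (a point): Centre (half-way up) of the plain aluminium bar 130 mm long (its x) by 34 mm wide (its y) by 40 mm high (z up), 0.36 kg; starts on the table, long axis roughly along world x; absent in some starts
- bar51_c (a point): Centre (half-way up) of the plain aluminium bar 130 mm long (its x) by 34 mm wide (its y) by 51 mm high (z up), 0.43 kg; starts on the table, long axis roughly along world x; absent in some starts
Things that resemble listed ones, but are neither listed nor needed, are in the scene too. What is shaped like the part that bears bar51_c but blue or orange is not meant. What is shaped like the part that bears bar18_c but orange is not meant.

How it is judged:
By the outcome, as a careful person would: the job done as asked, in the order asked, and still so for the second after the job is handed in, with the robot touching nothing.
Of bar18, bar29, bar40, bar51 only 3 to 4 are there at a start; the rules pass over those that are not, and their reading is None.
At some moment in a run one of bar18, bar29, bar40, bar51 may be knocked a few centimetres aside while the robot is not near it.
It also fails if it takes over 210 s, if anything falls off the work surface, if the arm or the gripper's body presses on something with over 40 N, if the wrist force passes 120 N, or if a joint passes its speed limit or range.

### The arm

A 6-joint arm with a two-finger parallel gripper is mounted at the origin on the work surface. World frame = base frame: x ahead of the robot, y to its left, z up, the work surface at z = 0. Lengths are in m, angles in rad, forces in N, time in s.
With the tool pointing down it reaches from about 0.325 to 0.775 m from the base axis. Payload 9.3 kg.
Tool frame: the origin (TCP) lies midway between the tips of the shut fingers; the grasp point (between the pads) lies 19 mm behind it; z points along the fingers, y is the direction in which the jaws open and shut (so a half turn about z gives the same grasp; the last joint's range is limited). The gripper opens to 85 mm and grips with 20 to 120 N. Pads are 22 mm wide; open, the fingers measure 114 mm over their backs; the gripper's body (76 mm by 85 mm) begins 54 mm behind the grasp point. The pads swing forward as they close: fully open they stand 13 mm farther back than shut.
Start: joints at [-1.361, 0.259, 0.021, 1.334, 0, 1.418], TCP at [0.195, -0.514, 0.231] pointing down, gripper open.
Joint ranges: [-3.04, 3.04], [-0.91, 1.82], [-1.04, 1.36], [-1.92, 1.95], [-1.52, 1.45], [-3.14, 3.14]. Speed limits (rad/s): [2.22, 2.22, 2.79, 3.14, 3.14, 3.14].

### API

Orientations are given as a unit quaternion [x, y, z, w].
In Python, from workcell import r gives the robot as it stands.
- The arm moves only by the shell command python3 -m pendant 'ROWS' [OPENING] [FORCE]. ROWS is JSON, a list of rows, each a list of 4 numbers: the shift along the tool's x, y, z in units of 0.2 m (1.0 is 0.2 m), then the turn about the tool's z in units of 180 degrees (1.0 is 180 degrees). In form: [[tx, ty, tz, spin], ...]. A call has 1 to 12 rows; each row is the pose to reach, as a shift and turn from the pose commanded when the call began, along the tool's axes at that moment, turning the shorter way round; what a row does not reach only later rows make up. A row lasts 1/10 s, in which the tool goes at most 50 mm and 8.59 degrees, less where a joint would pass 70% of its speed; a pose out of reach is approached as far as the arm can. A call with a number of a shift or a turn outside -1 to 1 is refused whole. A call with a gripper value outside its range is refused whole. OPENING is the closure in counts, from 0 (fully open) to 255 (shut), set as the call begins (- or left out, the last holds). The fingers move at their own pace and stop on an object; FORCE is the grip in N (left out, the last holds). Time passes only in rows, so rows that repeat a pose let the fingers close. It gives the time, the measured TCP pose, the force and the opening at its end, in the units of the state.
- r.sense(): the state, without advancing time (a new reading comes with each control period).
- r.get_image(name): name is "scene" or "top" or "wrist"; returns the picture (480x640x3 uint8, red, green, blue); there is no depth.
- r.camera_info(name): a dict with "vertical_fov" (degrees; the focal length in pixels is half the picture's height over the tangent of half this angle, whatever the lens; pixels are square), "cx", "cy" (the principal point, pixels), "R" (3x3) and "t" (3): a world point X has camera coordinates R X + t; the wrist camera has in their place "tool_from_camera" (4x4, takes a point from camera to tool coordinates, whose origin is the TCP and whose axes are the flange's). Camera axes: x right, y down, z forward; pixel columns grow to the right and rows downward; lengths in m; the calibration is good to about 2 mm. A picture is of the moment at which its call begins: read the wrist's pose just before it. camera_info takes no time and is no camera call.
- r.hand_in(): hands the job in, once; it reports no verdict.
Trained networks look in the newest picture that a camera, given by its name, has taken for a name from the list of things; names that differ only in an ending like _2 or _b are one class to them, and where a whole thing is asked for, a point or a joint stands for the part that bears it (a point fixed in the world has none). Each returns a list of dicts, best first, with "conf" (0 to 1); they miss things now and then, are a little off and sometimes report something else, mostly with a low value. They report only what shows in the picture. A call takes as long as a camera call. They do not tell look-alikes from the thing itself.
- r.recognise(camera, name): "at" ([column, row] as shares, 0 to 1, of the picture: columns of its width, rows of its height, amid what is visible of it).
- r.trace(camera, name): "mask" (480x640 bool, what is visible of it) and "at" ([column, row] as shares, 0 to 1, of the picture: columns of its width, rows of its height, amid what is visible of it).
The state is a dict: "t": time; "joint_pos": joint angles; "dq": joint speeds; "joint_efforts": joint torques, N m; "tcp_pos": TCP position; "eef_rot": TCP orientation; "contact_force": force on the tool from outside, world axes, zero at the start; "wrist_torque": the same for the moment, N m; "opening": opening from 0.0 (shut) to 1.0 (fully open).
Only numpy, scipy, OpenCV 4.12 (cv2) and the standard library are available. Lean on these libraries where they do the work, as an engineer would, in place of code of your own. Each camera call takes 0.05 s, during which the arm holds its last target. There are 200 camera calls.

## Working session

There is one attempt and no reset: what is moved stays moved. The work goes in short steps, Python scripts to look and compute and a shell command to move; the robot and the scene stay as the last step left them, time stands still between calls to the robot, and variables do not carry over. Pictures are saved under pics/ and viewed, about 12 in all and at most 16, crops included, and the job is handed in when it is done.

```bash
ls; mkdir -p pics; python3 - <<'E'
from workcell import r
import cv2, numpy as np
s=r.sense(); print({k:(np.round(v,3).tolist()) for k,v in s.items()})
for n in ("scene","top"):
    im=r.get_image(n); cv2.imwrite(f"pics/{n}0.png",im[:,:,::-1])
    print(n,r.camera_info(n))
print(r.camera_info("wrist"))
E
```

```text
pics
{'t': 0.0, 'joint_pos': [-1.361, 0.259, 0.021, 1.334, -0.0, 1.418], 'dq': [0.001, -0.0, 0.0, -0.001, -0.0, 0.001], 'joint_efforts': [-0.0, -55.564, 34.453, 0.013, -0.0, 0.0], 'tcp_pos': [0.195, -0.514, 0.231], 'eef_rot': [0.984, 0.18, -0.0, -0.001], 'contact_force': [1.027, 0.009, -0.495], 'wrist_torque': [-0.001, -0.049, 0.005], 'opening': 0.999}
scene {'vertical_fov': 50.755594962268646, 'cx': 322.6096464560849, 'cy': 245.90236455003563, 'R': array([[-0.82872836,  0.55945351,  0.01486856],
       [ 0.45578676,  0.69010522, -0.56215052],
       [-0.32475796, -0.45909319, -0.82690127]]), 't': array([ 0.40872946, -0.22672901,  1.53742257])}
top {'vertical_fov': 43.226863967482046, 'cx': 312.3537266284261, 'cy': 246.78579634258094, 'R': array([[-0.02024854, -0.99978659, -0.00409481],
       [-0.99241696,  0.0205956 , -0.12117922],
       [ 0.12123769,  0.00161006, -0.9926222 ]]), 't': array([0.07295084, 0.56659348, 1.52434267])}
{'vertical_fov': 62.71886730606388, 'cx': 321.3872464024045, 'cy': 239.25451799071217, 'tool_from_camera': array([[-2.94929052e-05, -9.51228602e-01, -3.08486865e-01,
         7.89146131e-02],
       [ 9.99999625e-01, -2.94881543e-04,  8.13671155e-04,
         1.30040872e-04],
       [-8.64954358e-04, -3.08486725e-01,  9.51228255e-01,
        -1.42647481e-01],
       [ 0.00000000e+00,  0.00000000e+00,  0.00000000e+00,
         1.00000000e+00]])}
```

View pics/top0.png

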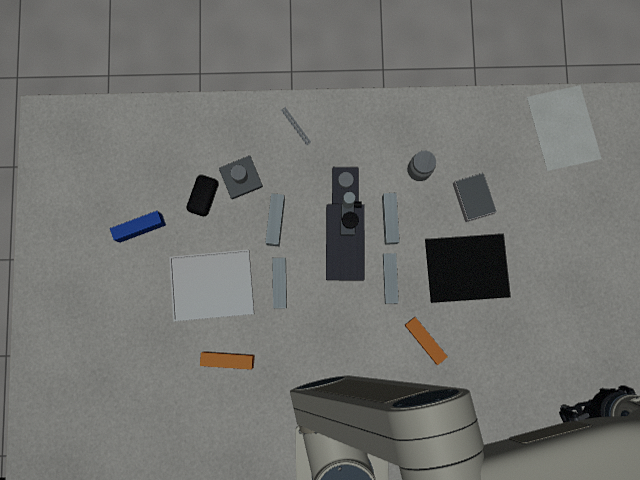

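View pics/scene0.png

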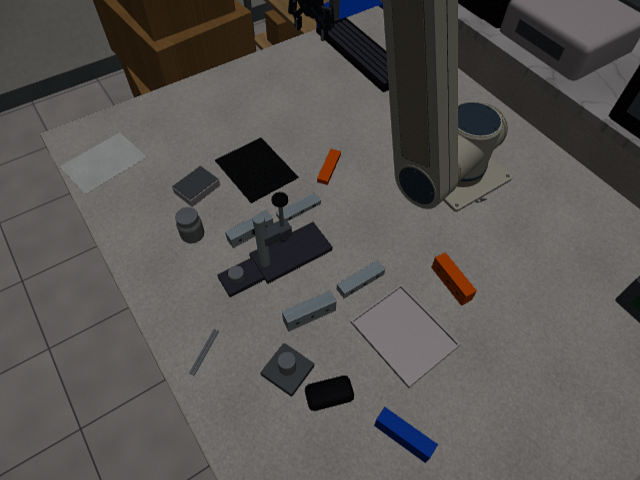

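The top view shows grey bars at about (276,220), (280,283), (391,218) and (391,279). The gauge is at (345,240), with its seat at (345,180), and the stand is at (240,175). The tray is on the left and the pad on the right. I'll now get masks, fit the box models and zoom in on the setting cylinders.

```bash
cat > h.py <<'E'
from workcell import r
import cv2, numpy as np
from scipy.optimize import minimize
from scipy.spatial.transform import Rotation as Ro
def cam(n):
    c=r.camera_info(n); f=240/np.tan(np.radians(c["vertical_fov"])/2)
    K=np.array([[f,0,c["cx"]],[0,f,c["cy"]],[0,0,1]])
    if n=="wrist":
        s=r.sense(); T=np.eye(4); T[:3,:3]=Ro.from_quat(s["eef_rot"]).as_matrix(); T[:3,3]=s["tcp_pos"]
        M=np.linalg.inv(T@c["tool_from_camera"]); return K,M[:3,:3],M[:3,3]
    return K,np.array(c["R"]),np.array(c["t"])
def proj(C,X):
    K,R,t=C; p=(np.atleast_2d(X)@R.T+t)@K.T; return p[:,:2]/p[:,2:]
def back(C,px,z):
    K,R,t=C; d=R.T@np.linalg.inv(K)@np.array([px[0],px[1],1.]); o=-R.T@t
    return o+d*(z-o[2])/d[2]
def box(x,y,a,h,z0=0,L=.13,W=.034):
    c=np.array([[i*L/2,j*W/2,k] for i in(-1,1) for j in(-1,1) for k in(z0,z0+h)])
    R=Ro.from_euler("z",a).as_matrix(); return c@R.T+[x,y,0]
def hullmask(C,X):
    m=np.zeros((480*4,640*4),np.uint8); p=cv2.convexHull((proj(C,X)*4).round().astype(np.int32))
    cv2.fillConvexPoly(m,p,1); return cv2.resize(m.astype(np.float32),(640,480),interpolation=cv2.INTER_AREA)
def fit(views,h,p0,**k):
    def cost(p):
        s=0
        for C,m in views:
            q=hullmask(C,box(p[0],p[1],p[2],h,**k)); s+=1-np.minimum(q,m).sum()/np.maximum(q,m).sum()
        return s/len(views)
    S=np.array([p0,[p0[0]+.01,p0[1],p0[2]],[p0[0],p0[1]+.01,p0[2]],[p0[0],p0[1],p0[2]+.1]])
    o=minimize(cost,p0,method="Nelder-Mead",options=dict(initial_simplex=S,maxfev=90)); return o.x,o.fun
E
python3 - <<'E'
from h import *
ct,cs=cam("top"),cam("scene")
T={};
for cn in("top","scene"):
    r.get_image(cn); C=cam(cn)
    for n in ("bar18_c","bar51_c","tray","pad","gauge","master_short","master_tall","canister","mouse","samplebox"):
        for d in r.trace(cn,n):
            if d["conf"]<.3: continue
            at=np.array(d["at"])*[640,480]; print(cn,n,round(d["conf"],2),at.round(),d["mask"].sum(),back(C,at,.01).round(3))
            T.setdefault((cn,n),[]).append(d["mask"])
np.save("T.npy",T,allow_pickle=True)
a=cv2.imread("pics/scene0.png"); b=cv2.imread("pics/top0.png")
o=np.hstack([cv2.resize(a[215:395,215:345],None,fx=3,fy=3,interpolation=2)[:540],cv2.resize(b[150:290,220:345],(390,437),interpolation=2)[:437].repeat(1,0) if 0 else cv2.resize(b[145:325,215:345],None,fx=3,fy=3,interpolation=2)])
cv2.imwrite("pics/z1.png",o)
E
```

```text
top bar18_c 0.9 [390. 277.] 738 [ 0.488 -0.138  0.01 ]
top bar18_c 0.83 [428. 342.] 653 [ 0.319 -0.229  0.01 ]
top bar51_c 0.74 [230. 358.] 795 [0.289 0.279 0.01 ]
top tray 0.72 [213. 285.] 5255 [0.476 0.321 0.01 ]
top tray 0.41 [344. 228.] 3817 [ 0.618 -0.022  0.01 ]
top pad 0.73 [467. 268.] 5183 [ 0.508 -0.34   0.01 ]
top gauge 0.97 [346. 233.] 3760 [ 0.605 -0.027  0.01 ]
top gauge 0.72 [420. 167.] 677 [ 0.777 -0.229  0.01 ]
top master_short 0.6 [346. 178.] 204 [ 0.752 -0.032  0.01 ]
top canister 0.71 [420. 168.] 639 [ 0.777 -0.228  0.01 ]
top canister 0.61 [280. 220.] 746 [0.644 0.144 0.01 ]
top mouse 0.61 [202. 194.] 874 [0.716 0.349 0.01 ]
top samplebox 0.91 [474. 197.] 1350 [ 0.695 -0.367  0.01 ]
top samplebox 0.38 [212. 285.] 5107 [0.477 0.323 0.01 ]
scene bar18_c 0.84 [330. 167.] 422 [ 0.319 -0.217  0.01 ]
scene bar18_c 0.56 [301. 201.] 493 [ 0.462 -0.156  0.01 ]
scene bar51_c 0.94 [307. 306.] 1138 [0.634 0.137 0.01 ]
scene bar51_c 0.93 [404. 436.] 1401 [0.629 0.514 0.01 ]
scene bar51_c 0.57 [455. 278.] 1108 [0.268 0.281 0.01 ]
scene bar51_c 0.54 [277. 249.] 4510 [ 0.606 -0.051  0.01 ]
scene bar51_c 0.33 [327. 395.] 1219 [0.718 0.348 0.01 ]
scene tray 0.55 [407. 335.] 5676 [0.474 0.334 0.01 ]
scene tray 0.55 [259. 169.] 2895 [ 0.501 -0.329  0.01 ]
scene pad 0.75 [260. 168.] 2832 [ 0.499 -0.33   0.01 ]
scene gauge 0.7 [276. 249.] 4427 [ 0.607 -0.054  0.01 ]
scene gauge 0.37 [300. 203.] 520 [ 0.469 -0.152  0.01 ]
scene master_short 0.79 [236. 275.] 229 [ 0.735 -0.041  0.01 ]
scene master_tall 0.64 [284. 362.] 322 [0.757 0.229 0.01 ]
scene canister 0.89 [189. 223.] 775 [ 0.763 -0.26   0.01 ]
scene mouse 0.57 [325. 393.] 1328 [0.718 0.341 0.01 ]
scene samplebox 0.93 [198. 184.] 1054 [ 0.679 -0.376  0.01 ]
```

View pics/z1.png

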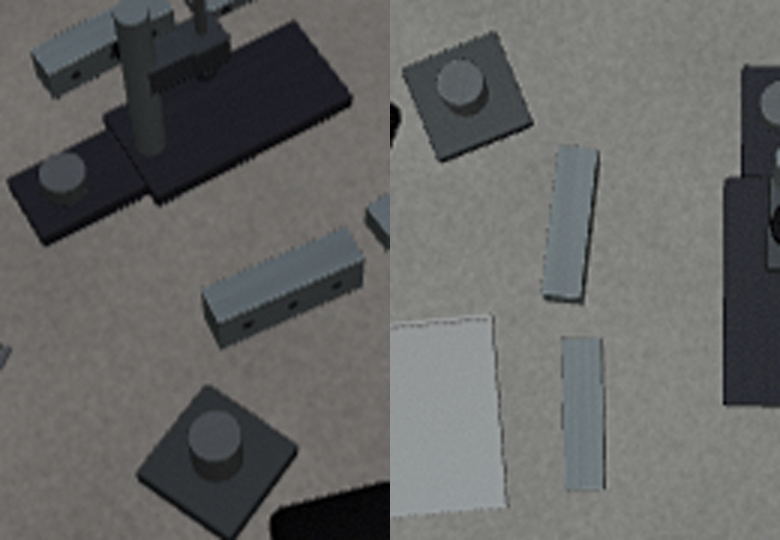

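The seat carries the short cylinder: its visible side is clearly shorter than the one on the stand, which matches the network's report. So the limit is 24 mm. Next I'll fit the bars, gauge, tray and pad.

```bash
cat > m.py <<'E'
from h import *
T=np.load("T.npy",allow_pickle=True).item()
V={n:cam(n) for n in("top","scene")}; I={n:cv2.imread(f"pics/{n}0.png") for n in V}
def gc(n,p,h=.035):
    q=proj(V[n],box(*p,h)).astype(np.float32); m=np.full((480,640),2,np.uint8)
    x,y,w,hh=cv2.boundingRect(q); m[:]=0; m[y-9:y+hh+9,x-9:x+w+9]=2
    c=proj(V[n],box(*p,h,L=.145,W=.05)); cv2.fillConvexPoly(m,cv2.convexHull(c.astype(np.int32)),3)
    c=proj(V[n],box(*p,.002,z0=.017,L=.09,W=.012)); cv2.fillConvexPoly(m,cv2.convexHull(c.astype(np.int32)),1)
    cv2.grabCut(I[n],m,None,np.zeros((1,65)),np.zeros((1,65)),4,cv2.GC_INIT_WITH_MASK); return (m%2).astype(np.float32)
out=I["top"].copy()
for nm,px in dict(LT=(276,220),LB=(280,283),RT=(391,218),RB=(391,279)).items():
    b=back(V["top"],px,.03); p=[b[0],b[1],0]
    ms={n:gc(n,p) for n in V}
    print(nm,{n:int(m.sum()) for n,m in ms.items()})
    for h in(.018,.029,.040,.051):
        x,f=fit([(V[n],ms[n]) for n in V],h,p); x1,f1=fit([(V["top"],ms["top"])],h,p)
        print("  ",h,x.round(4),round(f,3),"top only",x1.round(4),round(f1,3))
for nm,(L,W,H) in dict(tray=(.168,.208,.012),pad=(.168,.208,.004)).items():
    vs=[(V[n],T[n,nm][0].astype(np.float32)) for n in V]
    if nm=="pad": vs=[(V["top"],vs[0][1]),(V["scene"],vs[1][1])]
    x,f=fit(vs,H,[.5,.33 if nm=="tray" else -.34,0.],L=L,W=W); print(nm,x.round(4),round(f,3))
def gm(C,p):
    x,y,a=p; R=np.array([np.cos(a),np.sin(a)]); m=0
    for cx,h,z,L,W in((0,.02,0,.2,.1),(.15,.02,0,.1,.07),(.078,.13,.01,.028,.028),(.04,.034,.109,.076,.036),(.02,.012,.235,.038,.038),(.16,.024,.02,.04,.04)):
        m=np.maximum(m,hullmask(C,box(*(np.array([x,y])+cx*R),a,h,z,L,W)))
    return m
def cost(p): 
    s=0
    for n in V:
        m=np.maximum(T[n,"gauge"][0],T[n,"master_short"][0]).astype(np.float32); q=gm(V[n],p); s+=1-np.minimum(q,m).sum()/np.maximum(q,m).sum()
    return s/2
p0=np.array([.6,-.03,0]); o=minimize(cost,p0,method="Nelder-Mead",options=dict(initial_simplex=p0+np.array([[0,0,0],[.01,0,0],[0,.01,0],[0,0,.1]]),maxfev=90)); print("gauge",o.x.round(4),o.fun)
s=np.array([o.x[0]+.16*np.cos(o.x[2]),o.x[1]+.16*np.sin(o.x[2]),0.02]); print("seat",s.round(3))
for n in V:
    print(n,"seat cyl top if short/tall",proj(V[n],s+[0,0,.024]).round(),proj(V[n],s+[0,0,.046]).round())
    sc=I[n]; u=gm(V[n],o.x); cs,_=cv2.findContours((u>.5).astype(np.uint8),0,1); cv2.drawContours(sc,cs,-1,(0,255,0),1)
cv2.imwrite("pics/z2.png",np.hstack([cv2.resize(I["top"][150:300,300:440],None,fx=3,fy=3),cv2.resize(I["scene"][180:330,200:320],None,fx=3,fy=3)]))
E
python3 m.py
```

```text
LT {'top': 778, 'scene': 1183}
   0.018 [ 0.6408  0.1565 -0.1278] 0.225 top only [ 0.6448  0.1573 -0.1185] 0.111
   0.029 [ 0.64    0.1567 -0.1226] 0.161 top only [ 0.6428  0.157  -0.1282] 0.08
   0.04 [ 0.64    0.1568 -0.1346] 0.096 top only [ 0.6424  0.1567 -0.1279] 0.055
   0.051 [ 0.6395  0.1567 -0.1287] 0.054 top only [ 0.6412  0.1565 -0.1303] 0.048
LB {'top': 735, 'scene': 832}
   0.018 [ 0.4763  0.1478 -0.0011] 0.105 top only [0.4789 0.148  0.0042] 0.061
   0.029 [0.4769 0.1482 0.005 ] 0.065 top only [0.4786 0.1482 0.0127] 0.05
   0.04 [0.4774 0.1483 0.0084] 0.105 top only [0.4782 0.1476 0.0117] 0.049
   0.051 [ 0.4768  0.1481 -0.0034] 0.155 top only [0.4768 0.1474 0.0025] 0.052
RT {'top': 788, 'scene': 1198}
   0.018 [ 0.6408 -0.146   0.0358] 0.281 top only [ 0.6421 -0.1455  0.0266] 0.101
   0.029 [ 0.6393 -0.1451  0.0162] 0.212 top only [ 0.6413 -0.1452  0.0281] 0.061
   0.04 [ 0.6388 -0.1442  0.0257] 0.168 top only [ 0.64   -0.1443  0.0235] 0.046
   0.051 [ 0.6383 -0.1432  0.0201] 0.195 top only [ 0.6388 -0.1433  0.0207] 0.058
RB {'top': 726, 'scene': 749}
   0.018 [ 0.4839 -0.1398  0.    ] 0.239 top only [ 0.4845 -0.1401  0.0049] 0.049
   0.029 [ 0.4833 -0.1392  0.0019] 0.252 top only [ 0.4839 -0.1393  0.0017] 0.052
   0.04 [ 0.483  -0.1388 -0.0103] 0.277 top only [ 0.4827 -0.1386 -0.0007] 0.077
   0.051 [ 0.4818 -0.1385 -0.019 ] 0.3 top only [ 0.4814 -0.1376 -0.0052] 0.119
tray [0.4754 0.3258 0.0676] 0.024
pad [ 0.5066 -0.3427  0.0546] 0.041
gauge [ 0.5801 -0.0251 -0.0279] 0.06512266397476196
seat [ 0.74 -0.03  0.02]
top seat cyl top if short/tall [[346. 180.]] [[346. 178.]]
scene seat cyl top if short/tall [[235. 272.]] [[234. 267.]]
```

View pics/z2.png

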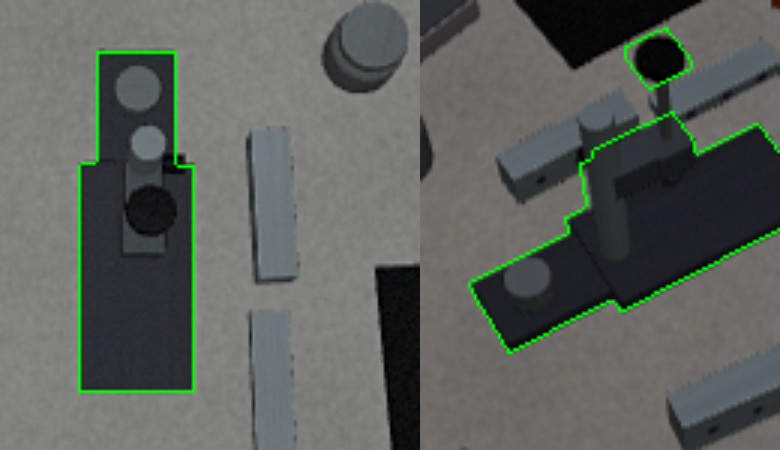

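The fits are clear:

| Bar | Position | Height |
|---|---|---|
| Right-bottom | (0.484, -0.140) | 18 mm |
| Left-bottom | (0.477, 0.148) | 29 mm |
| Right-top | (0.639, -0.144) | 40 mm |
| Left-top | (0.640, 0.157), yaw -0.13 | 51 mm |

The gauge outline fits well, and the seat cylinder's top at about (235,272) matches the short one. That puts bar18 in the tray and the other three on the pad. First I'll turn the tool so its x points along world -x while moving towards bar18.

```bash
cat > w.py <<'E'
import sys; from h import *
# python3 w.py x y z yawdeg(of tool x, 180 = world -x)
s=r.sense(); R=Ro.from_quat(s["eef_rot"]).as_matrix(); a=[float(v) for v in sys.argv[1:]]
d=R.T@(np.array(a[:3])-s["tcp_pos"])/.2; yaw=np.degrees(np.arctan2(R[1,0],R[0,0]))
dy=(a[3]-yaw+180)%360-180
print("t",round(s["t"],2),"tcp",np.round(s["tcp_pos"],4),"yaw",yaw.round(2),"-> row",np.round([*d,-dy/180],3),"F",np.round(s["contact_force"],1))
E
python3 w.py .449 -.14 .231 180; python3 -m pendant '[[0.5,0,0,-0.3],[0.9,0,0,-0.885],[0.9,-0.1,0,-0.885],[0.9,-0.1,0,-0.885],[0.9,-0.1,0,-0.885],[0.9,-0.1,0,-0.885],[0.9,-0.1,0,-0.885],[0.9,-0.1,0,-0.885],[0.9,-0.1,0,-0.885],[0.9,-0.1,0,-0.885],[0.9,-0.1,0,-0.885],[0.9,-0.1,0,-0.885]]' 60 80; python3 w.py .449 -.14 .231 180
```

```text
t 1.2 tcp [ 0.1952 -0.5142  0.2313] yaw 20.79 -> row [ 1.85  -1.299  0.002 -0.885] F [-0.6 -0.   0.1]
t: 2.4
tcp_pos: [0.3564, -0.4316, 0.2313]
eef_rot: [0.467, 0.884, -0.0, 0.0]
contact_force: [0.0, -0.1, 0.7]
opening: 0.764
t 2.4 tcp [ 0.3564 -0.4316  0.2313] yaw 124.27 -> row [ 9.440e-01  1.204e+00  1.000e-03 -3.100e-01] F [ 0.  -0.1  0.7]
```

```bash
python3 -m pendant '[[0.3,0.4,0,-0.31],[0.6,0.8,0,-0.31],[0.9,1,0,-0.31],[0.94,1,0,-0.31],[0.94,1,0,-0.31],[0.94,1,0,-0.31],[0.94,1,0,-0.31],[0.94,1,0,-0.31],[0.94,1,0,-0.31]]'; python3 w.py .449 -.14 .16 180
python3 - <<'E'
from h import *
c=cam("wrist"); im=r.get_image("wrist")[:,:,::-1].copy()
q=proj(c,box(.4839,-.1398,0,.018)); print(q.round())
cv2.polylines(im,[cv2.convexHull(q.astype(np.int32))],True,(0,255,0),1); cv2.imwrite("pics/w1.png",im)
E
```

```text
t: 3.3
tcp_pos: [0.4175, -0.1642, 0.2313]
eef_rot: [0.004, 1.0, -0.0, 0.0]
contact_force: [0.6, -1.0, 0.6]
opening: 0.765
t 3.3 tcp [ 0.4175 -0.1642  0.2313] yaw 179.58 -> row [-0.157  0.122  0.357 -0.002] F [ 0.6 -1.   0.6]
[[330. 199.]
 [330. 203.]
 [365. 199.]
 [367. 203.]
 [330. 319.]
 [330. 327.]
 [362. 318.]
 [363. 327.]]
```

View pics/w1.png

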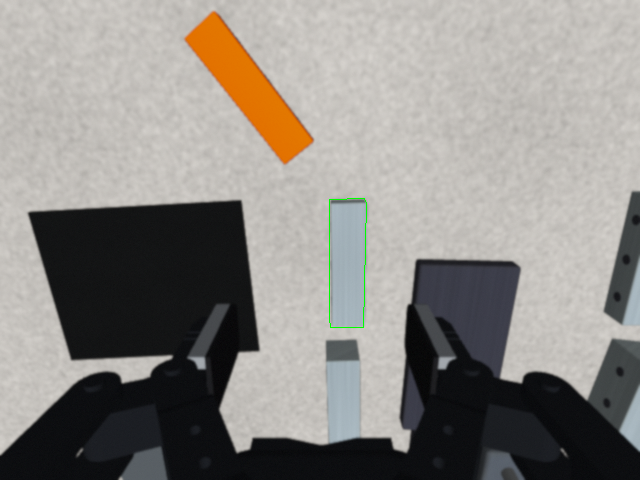

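The wrist view shows bar18 at (347,262), and the projected model lies on it to within 1–2 mm. I'll go ahead and grasp it.

```bash
python3 -m pendant '[[-0.157,0.122,0.2,-0.002],[-0.157,0.122,0.45,-0.002],[-0.157,0.122,0.7,-0.002],[-0.157,0.122,0.85,-0.002],[-0.157,0.122,0.95,-0.002],[-0.157,0.122,0.95,-0.002]]'; python3 w.py .449 -.14 .003 180
```

```text
t: 3.95
tcp_pos: [0.4473, -0.1397, 0.0387]
eef_rot: [0.001, 1.0, 0.001, -0.002]
contact_force: [-0.2, 0.5, 0.7]
opening: 0.766
t 3.95 tcp [ 0.4473 -0.1397  0.0387] yaw 179.92 -> row [-0.01  -0.002  0.179 -0.   ] F [-0.2  0.5  0.7]
```

```bash
python3 -m pendant '[[0,0,0.1,0],[0,0,0.19,0],[0,0,0.19,0],[0,0,0.19,0]]'; python3 -m pendant '[[0,0,0,0],[0,0,0,0],[0,0,0,0],[0,0,0,0],[0,0,0,0]]' 200 80;  python3 w.py .468 -.025 .003 180
```

```text
t: 4.35
tcp_pos: [0.4494, -0.1404, 0.0043]
eef_rot: [-0.0, 1.0, -0.0, 0.0]
contact_force: [1.0, -1.0, 0.2]
opening: 0.764
t: 4.85
tcp_pos: [0.4496, -0.1401, 0.0048]
eef_rot: [-0.001, 1.0, -0.001, 0.001]
contact_force: [-2.7, 1.0, 10.6]
opening: 0.371
t 4.85 tcp [ 0.4496 -0.1401  0.0048] yaw -179.91 -> row [-0.093  0.575  0.008  0.   ] F [-2.7  1.  10.6]
```

```bash
python3 -m pendant '[[0,0,-0.12,0],[0,0,-0.2,0],[0,0.2,-0.2,0],[-0.1,0.4,-0.2,0],[-0.2,0.576,-0.2,0.009],[-0.3,0.576,-0.2,0.009],[-0.36,0.576,-0.2,0.009],[-0.37,0.576,-0.2,0.009],[-0.37,0.576,-0.2,0.009],[-0.37,0.576,-0.12,0.009],[-0.37,0.576,-0.105,0.009],[-0.37,0.576,-0.105,0.009]]';  python3 w.py .5235 -.0245 .0243 178.4
python3 - <<'E'
from h import *
im=r.get_image("scene")[150:330,180:380,::-1]; cv2.imwrite("pics/s1.png",cv2.resize(im,None,fx=4,fy=3.3) if 0 else cv2.resize(im,None,fx=3.3,fy=3.3))
E
```

```text
t: 6.05
tcp_pos: [0.5218, -0.0252, 0.0248]
eef_rot: [0.014, 1.0, -0.0, -0.0]
contact_force: [-1.9, 0.1, 3.0]
opening: 0.374
t 6.05 tcp [ 0.5218 -0.0252  0.0248] yaw 178.38 -> row [-0.008  0.004  0.003 -0.   ] F [-1.9  0.1  3. ]
```

View pics/s1.png

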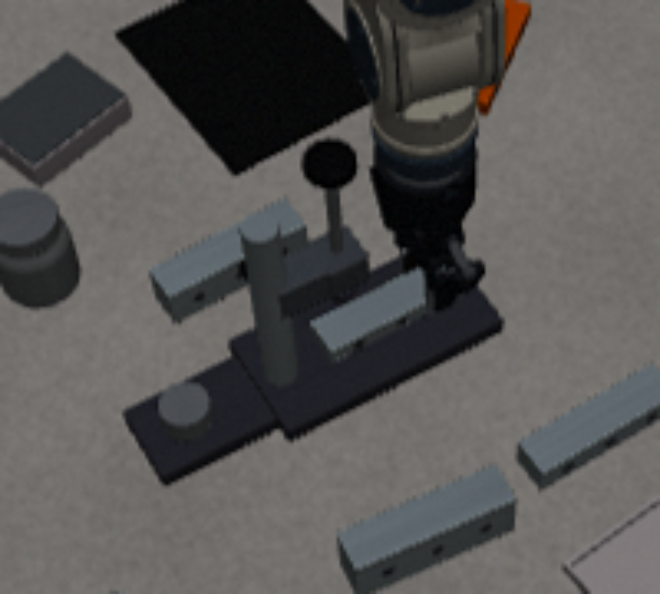

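The bar lies flat on the anvil under the foot, with its front end near the column. I'll release it and rise to above the cap.

```bash
python3 -m pendant '[[0,0,0.003,0],[0,0,0.003,0],[0,0,0.003,0],[0,0,-0.1,0],[0,0,-0.3,0],[0,0,-0.55,0],[0,0,-0.8,0],[0,0,-1,0],[0,0,-1,0],[0,0,-1,0]]' 60; python3 -m pendant '[[0,0,-0.2,0],[-0.1,0,-0.25,0],[-0.3,0,-0.25,0],[-0.38,0,-0.25,0],[-0.38,0,-0.25,0],[-0.38,0,-0.25,0]]' 255; python3 w.py .600 -.0256 .250 178.4
python3 - <<'E'
from h import *
for n in("top","wrist"): cv2.imwrite(f"pics/{n}2.png",r.get_image(n)[:,:,::-1])
c=cam("wrist");print(proj(c,[[.6,-.0256,.247],[.6,-.0256,.02]]))
E
```

```text
t: 7.1
tcp_pos: [0.523, -0.0245, 0.225]
eef_rot: [0.013, 1.0, -0.0, 0.001]
contact_force: [-0.3, -0.2, -0.9]
opening: 0.762
t: 7.7
tcp_pos: [0.5981, -0.0264, 0.2725]
eef_rot: [0.013, 1.0, 0.0, -0.002]
contact_force: [-0.4, 0.1, 0.1]
opening: -0.0
t 7.7 tcp [ 0.5981 -0.0264  0.2725] yaw 178.47 -> row [-0.01   0.004  0.112  0.   ] F [-0.4  0.1  0.1]
[[323.85532073 292.5601553 ]
 [322.67362227 195.69778509]]
```

View pics/wrist2.png

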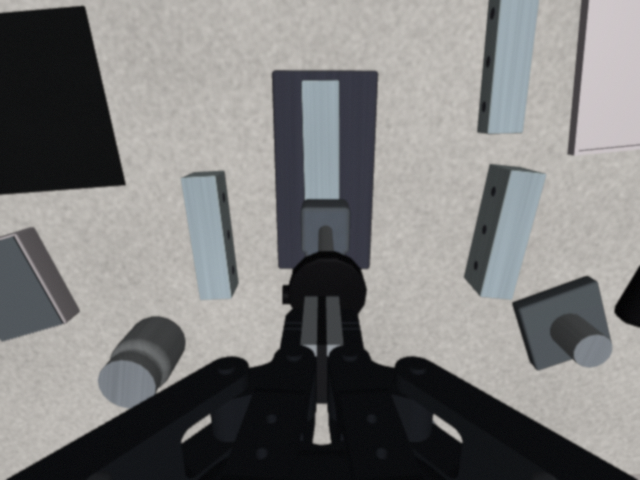

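The bar is centred under the foot. The cap is at (328,288), within 3 mm of where I predicted. Now I'll press gently.

```bash
python3 -m pendant '[[-0.005,0.01,0.06,0],[-0.005,0.01,0.1,0],[-0.005,0.01,0.13,0],[-0.005,0.01,0.16,0],[-0.005,0.01,0.2,0],[-0.005,0.01,0.24,0],[-0.005,0.01,0.28,0],[-0.005,0.01,0.31,0],[-0.005,0.01,0.335,0],[-0.005,0.01,0.345,0],[-0.005,0.01,0.345,0]]'; python3 -m pendant '[[0,0,0.01,0],[0,0,0.02,0],[0,0,0.025,0],[0,0,0.025,0]]'; python3 w.py .600 -.0256 .196 178.4
```

```text
t: 8.9
tcp_pos: [0.5997, -0.0245, 0.2051]
eef_rot: [0.013, 1.0, 0.0, -0.0]
contact_force: [-2.8, 0.8, 5.1]
opening: 0.002
t: 9.3
tcp_pos: [0.5999, -0.0245, 0.2003]
eef_rot: [0.013, 1.0, -0.0, 0.0]
contact_force: [-2.5, -0.1, 5.3]
opening: 0.001
t 9.3 tcp [ 0.5999 -0.0245  0.2003] yaw 178.46 -> row [-0.001 -0.005  0.021  0.   ] F [-2.5 -0.1  5.3]
```

```bash
python3 -m pendant '[[0,0,0.01,0],[0,0,0.018,0],[0,0,0.018,0],[0,0,0.018,0]]'; python3 -m pendant '[[0,0,0,0],[0,0,0,0],[0,0,0,0],[0,0,0,0],[0,0,0,0],[0,0,0,0],[0,0,0,0],[0,0,0,0],[0,0,0,0],[0,0,0,0],[0,0,0,0],[0,0,0,0]]'; python3 w.py .600 -.0256 .196 178.4
```

```text
t: 9.7
tcp_pos: [0.5999, -0.0246, 0.1973]
eef_rot: [0.013, 1.0, -0.0, 0.0]
contact_force: [-4.0, 0.1, 8.6]
opening: 0.003
t: 10.9
tcp_pos: [0.6, -0.0246, 0.1974]
eef_rot: [0.013, 1.0, -0.0, 0.001]
contact_force: [-2.5, 1.0, 8.8]
opening: 0.002
t 10.9 tcp [ 0.6    -0.0246  0.1974] yaw 178.46 -> row [-0.    -0.005  0.007  0.   ] F [-2.5  1.   8.8]
```

The force stepped up from 5.3 to 8.8 N at a cap height of about 0.200, so the foot is resting on the 18 mm bar. I'll let it up and fetch the bar.

```bash
python3 -m pendant '[[0,0,-0.05,0],[0,0,-0.12,0],[0,0,-0.2,0],[0,0,-0.3,0],[0,0,-0.39,0],[0.1,0,-0.39,0],[0.3,0,-0.39,0],[0.385,0,-0.39,0],[0.385,0,-0.39,0],[0.385,0,-0.39,0]]' ; python3 -m pendant '[[0,0,0.2,0],[0,0,0.45,0],[0,0,0.7,0],[0,0,0.9,0],[0,0,1,0],[0,0,1,0],[0,0,1,0]]' 60;  python3 w.py .523 -.0245 .0265 178.4
```

```text
t: 11.9
tcp_pos: [0.5234, -0.0226, 0.2751]
eef_rot: [0.014, 1.0, -0.0, 0.001]
contact_force: [0.6, -0.4, 0.8]
opening: 0.003
t: 12.6
tcp_pos: [0.5239, -0.0226, 0.0748]
eef_rot: [0.013, 1.0, 0.0, -0.0]
contact_force: [-0.5, 0.1, 1.1]
opening: 0.765
t 12.6 tcp [ 0.5239 -0.0226  0.0748] yaw 178.46 -> row [ 0.004 -0.009  0.241  0.   ] F [-0.5  0.1  1.1]
```

```bash
cat > bars.py <<'E'
# where are the bars (top camera only), given expected heights/poses; big moves are shown by best fit of a colour blob
from h import *
im=r.get_image("top")[:,:,::-1].copy(); C=cam("top")
hsv=cv2.cvtColor(im,cv2.COLOR_BGR2HSV); m=((im[:,:,0].astype(int)-im[:,:,2])>8)&(hsv[:,:,2]>90)&(hsv[:,:,1]<90)
n,l,st,ce=cv2.connectedComponentsWithStats(m.astype(np.uint8))
for i in range(1,n):
    if st[i,4]>250:
        q=cv2.minAreaRect(np.argwhere(l==i)[:,::-1].astype(np.float32)); print(st[i,4],q, [back(C,q[0],z).round(3).tolist()[:2] for z in(.018,.029,.04,.051)])
E
python3 bars.py
```

```text
572 ((391.0000305175781, 217.0), (48.77981948852539, 12.350900650024414), 86.42366790771484) [[0.644, -0.146], [0.642, -0.144], [0.64, -0.143], [0.639, -0.142]]
623 ((274.344482421875, 218.36871337890625), (12.600720405578613, 49.477020263671875), 6.483073711395264) [[0.647, 0.159], [0.645, 0.159], [0.643, 0.158], [0.641, 0.157]]
637 ((279.0, 282.5), (49.0, 12.0), 90.0) [[0.479, 0.149], [0.478, 0.149], [0.477, 0.148], [0.477, 0.147]]
```

```bash
python3 -m pendant '[[0,-0.005,0.12,0],[0,-0.008,0.2,0],[0,-0.008,0.238,0],[0,-0.008,0.238,0],[0,-0.008,0.238,0]]'; python3 -m pendant '[[0,0,0,0],[0,0,0,0],[0,0,0,0],[0,0,0,0],[0,0,-0.1,0],[0.2,0,-0.2,0],[0.42,0.2,-0.4,0],[0.42,0.4,-0.4,0],[0.42,0.6,-0.4,0],[0.42,0.8,-0.4,0],[0.42,1,-0.4,0],[0.42,1,-0.4,0]]' 200;  python3 w.py .4405 .3234 .05 183.9
```

```text
t: 13.15
tcp_pos: [0.5236, -0.0242, 0.0282]
eef_rot: [0.013, 1.0, -0.0, 0.001]
contact_force: [-0.3, 0.2, -0.5]
opening: 0.766
t: 14.35
tcp_pos: [0.4439, 0.1819, 0.1073]
eef_rot: [0.011, 1.0, 0.001, 0.0]
contact_force: [0.2, 0.2, -3.0]
opening: 0.373
t 14.35 tcp [0.4439 0.1819 0.1073] yaw 178.72 -> row [ 0.033  0.706  0.288 -0.029] F [ 0.2  0.2 -3. ]
```

```bash
python3 -m pendant '[[0.03,0.2,0,-0.02],[0.03,0.4,0,-0.029],[0.03,0.6,0,-0.029],[0.03,0.72,0.1,-0.029],[0.03,0.72,0.25,-0.029],[0.03,0.72,0.35,-0.029],[0.03,0.72,0.42,-0.029],[0.03,0.72,0.42,-0.029],[0.03,0.72,0.42,-0.029]]';  python3 w.py .4405 .3234 .0125 183.9
```

```text
t: 15.25
tcp_pos: [0.4422, 0.3219, 0.0234]
eef_rot: [-0.032, 0.999, -0.0, -0.0]
contact_force: [0.6, -0.1, -2.2]
opening: 0.367
t 15.25 tcp [0.4422 0.3219 0.0234] yaw -176.34 -> row [ 0.008  0.008  0.054 -0.001] F [ 0.6 -0.1 -2.2]
```

```bash
python3 -m pendant '[[0.008,0.008,0.03,0],[0.008,0.008,0.052,0],[0.008,0.008,0.052,0],[0.008,0.008,0.052,0]]'; python3 w.py .4405 .3234 .0125 183.9;  python3 -m pendant '[[0,0,0,0],[0,0,0,0],[0,0,0,0],[0,0,-0.1,0],[0,0,-0.3,0],[0,0,-0.5,0],[0,0,-0.5,0.017],[0,0,-0.5,0.017]]' 60; python3 w.py .4425 .148 .10 180.3; python3 bars.py
```

```text
t: 15.65
tcp_pos: [0.4404, 0.3237, 0.0129]
eef_rot: [-0.032, 0.999, 0.0, 0.0]
contact_force: [0.6, -0.2, -2.0]
opening: 0.366
t 15.65 tcp [0.4404 0.3237 0.0129] yaw -176.32 -> row [-0.    -0.002  0.002 -0.001] F [ 0.6 -0.2 -2. ]
t: 16.45
tcp_pos: [0.4409, 0.324, 0.114]
eef_rot: [-0.005, 1.0, 0.001, 0.001]
contact_force: [-1.0, -0.4, -1.1]
opening: 0.761
t 16.45 tcp [0.4409 0.324  0.114 ] yaw -179.43 -> row [ 0.001 -0.88   0.069  0.002] F [-1.  -0.4 -1.1]
616 ((390.98358154296875, 217.22828674316406), (49.212730407714844, 12.461981773376465), 86.53176879882812) [[0.644, -0.146], [0.642, -0.144], [0.64, -0.143], [0.638, -0.142]]
623 ((274.3992919921875, 218.37298583984375), (12.570444107055664, 49.47941207885742), 6.581944942474365) [[0.647, 0.159], [0.645, 0.158], [0.643, 0.158], [0.641, 0.157]]
634 ((279.0, 282.5), (49.0, 12.0), 90.0) [[0.479, 0.149], [0.478, 0.149], [0.477, 0.148], [0.477, 0.147]]
321 ((209.94248962402344, 275.13720703125), (28.60317039489746, 12.505572319030762), 86.18592071533203) [[0.502, 0.328], [0.501, 0.326], [0.5, 0.324], [0.499, 0.322]]
```

Bar18 is in the tray and the other bars haven't moved. Next is bar29.

```bash
python3 -m pendant '[[0,-0.2,0,0],[0,-0.45,0,0],[0,-0.7,0,0],[0,-0.88,0,0],[0,-0.88,0.1,0],[0,-0.88,0.25,0],[0,-0.88,0.4,0],[0,-0.88,0.48,0],[0,-0.88,0.51,0],[0,-0.88,0.51,0],[0,-0.88,0.51,0]]'; python3 w.py .4425 .148 .012 180.3
```

```text
t: 17.6
tcp_pos: [0.4425, 0.1478, 0.011]
eef_rot: [-0.006, 1.0, 0.0, 0.0]
contact_force: [0.4, 0.1, 0.1]
opening: 0.767
t 17.6 tcp [0.4425 0.1478 0.011 ] yaw -179.35 -> row [ 0.     0.001 -0.005  0.002] F [0.4 0.1 0.1]
```

```bash
python3 -m pendant '[[0,0,0,0],[0,0,0,0],[0,0,0,0],[0,0,0,0],[0,0,-0.1,0],[0,-0.15,-0.2,0],[0,-0.35,-0.2,0.012],[0,-0.55,-0.2,0.012],[0,-0.75,-0.2,0.012],[-0.1,-0.86,-0.2,0.012],[-0.2,-0.86,-0.16,0.012],[-0.25,-0.86,-0.16,0.012]]' 200; python3 w.py .523 -.0245 .0312 178.4
```

```text
t: 18.8
tcp_pos: [0.495, -0.0246, 0.0423]
eef_rot: [0.014, 1.0, 0.0, -0.0]
contact_force: [-0.5, 0.6, -2.6]
opening: 0.372
t 18.8 tcp [ 0.495  -0.0246  0.0423] yaw 178.36 -> row [-0.14   0.004  0.055 -0.   ] F [-0.5  0.6 -2.6]
```

```bash
python3 -m pendant '[[-0.07,0,0,0],[-0.14,0.004,0,0],[-0.14,0.004,0.03,0],[-0.14,0.004,0.054,0],[-0.14,0.004,0.054,0],[-0.14,0.004,0.054,0]]'; python3 w.py .523 -.0245 .0312 178.4
python3 -m pendant '[[0,0,0.002,0],[0,0,0.002,0],[0,0,0.002,0],[0,0,-0.1,0],[0,0,-0.3,0],[0,0,-0.55,0],[0,0,-0.8,0],[0,0,-1,0],[0,0,-1,0],[0,0,-1,0]]' 60; python3 w.py .600 -.024 .27 178.4
```

```text
t: 19.4
tcp_pos: [0.5212, -0.0231, 0.0318]
eef_rot: [0.013, 1.0, 0.0, -0.0]
contact_force: [-0.4, 1.5, 0.2]
opening: 0.38
t 19.4 tcp [ 0.5212 -0.0231  0.0318] yaw 178.5 -> row [-0.009 -0.007  0.003  0.001] F [-0.4  1.5  0.2]
t: 20.4
tcp_pos: [0.5224, -0.0238, 0.2326]
eef_rot: [0.013, 1.0, -0.0, 0.001]
contact_force: [-0.1, -0.3, -1.0]
opening: 0.765
t 20.4 tcp [ 0.5224 -0.0238  0.2326] yaw 178.46 -> row [-0.388  0.009 -0.186  0.   ] F [-0.1 -0.3 -1. ]
```

```bash
python3 -m pendant '[[0,0,-0.15,0],[-0.1,0,-0.2,0],[-0.3,0.005,-0.2,0],[-0.388,0.005,-0.2,0],[-0.388,0.005,-0.2,0],[-0.388,0.005,-0.2,0],[-0.388,0.005,-0.16,0],[-0.388,0.005,-0.12,0],[-0.388,0.005,-0.09,0],[-0.388,0.005,-0.06,0],[-0.388,0.005,-0.03,0]]' 255;  python3 -m pendant '[[0,0,0.04,0],[0,0,0.07,0],[0,0,0.09,0],[0,0,0.1,0],[0,0,0.11,0],[0,0,0.11,0],[0,0,0.11,0]]'; python3 w.py .600 -.0245 .208 178.4
```

```text
t: 21.5
tcp_pos: [0.5993, -0.0247, 0.2377]
eef_rot: [0.013, 1.0, -0.0, -0.0]
contact_force: [-1.4, -0.6, 2.5]
opening: 0.001
t: 22.2
tcp_pos: [0.5997, -0.0248, 0.216]
eef_rot: [0.013, 1.0, -0.0, 0.0]
contact_force: [-2.4, 0.6, 3.6]
opening: -0.001
t 22.2 tcp [ 0.5997 -0.0248  0.216 ] yaw 178.46 -> row [-0.001  0.001  0.04   0.   ] F [-2.4  0.6  3.6]
```

```bash
python3 -m pendant '[[0,0,0.015,0],[0,0,0.03,0],[0,0,0.04,0],[0,0,0.04,0]]'; python3 -m pendant '[[0,0,0,0],[0,0,0,0],[0,0,0,0],[0,0,0,0],[0,0,0,0],[0,0,0,0],[0,0,0,0],[0,0,0,0],[0,0,0,0],[0,0,0,0],[0,0,0,0],[0,0,0,0]]'; python3 w.py .600 -.0245 .208 178.4; python3 -m pendant '[[0,0,-0.05,0],[0,0,-0.12,0],[0,0,-0.2,0],[0,0,-0.28,0],[0,0,-0.34,0],[0.1,0,-0.34,0],[0.3,0,-0.34,0],[0.385,0,-0.34,0],[0.385,0,-0.34,0],[0.385,0,-0.34,0]]'; python3 -m pendant '[[0,0,0.2,0],[0,0,0.45,0],[0,0,0.7,0],[0,0,0.9,0],[0,0,1,0],[0,0,1,0],[0,0,1,0]]' 60;  python3 w.py .523 -.0235 .0335 178.4
```

```text
t: 22.6
tcp_pos: [0.6, -0.0248, 0.2081]
eef_rot: [0.013, 1.0, -0.0, 0.0]
contact_force: [-2.7, 0.9, 8.8]
opening: -0.001
t: 23.8
tcp_pos: [0.6, -0.0248, 0.2084]
eef_rot: [0.013, 1.0, -0.0, 0.001]
contact_force: [-3.7, 0.8, 8.8]
opening: 0.002
t 23.8 tcp [ 0.6    -0.0248  0.2084] yaw 178.46 -> row [-0.     0.001  0.002  0.   ] F [-3.7  0.8  8.8]
t: 24.8
tcp_pos: [0.5233, -0.0228, 0.2762]
eef_rot: [0.014, 1.0, -0.0, 0.001]
contact_force: [-0.4, -0.4, -0.8]
opening: 0.003
t: 25.5
tcp_pos: [0.5237, -0.0228, 0.076]
eef_rot: [0.013, 1.0, 0.0, -0.0]
contact_force: [0.5, -0.1, 0.3]
opening: 0.768
t 25.5 tcp [ 0.5237 -0.0228  0.076 ] yaw 178.46 -> row [ 0.004 -0.004  0.212  0.   ] F [ 0.5 -0.1  0.3]
```

```bash
python3 -m pendant '[[0,-0.003,0.12,0],[0,-0.004,0.2,0],[0,-0.004,0.212,0],[0,-0.004,0.212,0]]'; python3 -m pendant '[[0,0,0,0],[0,0,0,0],[0,0,0,0],[0,0,0,0],[0,0,-0.1,0],[0.15,0,-0.3,0],[0.2,-0.15,-0.45,0],[0.24,-0.35,-0.45,0],[0.24,-0.55,-0.45,0],[0.24,-0.75,-0.45,0],[0.24,-0.95,-0.45,0],[0.24,-1,-0.45,0]]' 200;  python3 w.py .4754 -.4125 .0175 183.1
```

```text
t: 25.9
tcp_pos: [0.5237, -0.0236, 0.0345]
eef_rot: [0.013, 1.0, -0.0, 0.001]
contact_force: [-0.1, 0.0, 1.0]
opening: 0.767
t: 27.1
tcp_pos: [0.4693, -0.2257, 0.1237]
eef_rot: [0.015, 1.0, -0.001, 0.0]
contact_force: [-0.1, 1.1, -3.4]
opening: 0.373
t 27.1 tcp [ 0.4693 -0.2257  0.1237] yaw 178.28 -> row [-0.058 -0.932  0.533 -0.027] F [-0.1  1.1 -3.4]
```

```bash
python3 -m pendant '[[-0.03,-0.2,0,-0.01],[-0.03,-0.4,0,-0.027],[-0.03,-0.6,0,-0.027],[-0.03,-0.8,0.05,-0.027],[-0.03,-0.94,0.2,-0.027],[-0.03,-0.94,0.35,-0.027],[-0.03,-0.94,0.43,-0.027],[-0.03,-0.94,0.43,-0.027],[-0.03,-0.94,0.43,-0.027]]';  python3 w.py .4754 -.4125 .0178 183.1
```

```text
t: 28.0
tcp_pos: [0.4706, -0.4099, 0.0381]
eef_rot: [-0.029, 1.0, 0.0, 0.0]
contact_force: [-0.4, -0.8, -2.3]
opening: 0.368
t 28.0 tcp [ 0.4706 -0.4099  0.0381] yaw -176.65 -> row [-0.023 -0.015  0.101  0.001] F [-0.4 -0.8 -2.3]
```

```bash
python3 -m pendant '[[-0.023,-0.015,0.05,0],[-0.023,-0.015,0.09,0],[-0.023,-0.015,0.098,0],[-0.023,-0.015,0.098,0],[-0.023,-0.015,0.098,0]]'; python3 w.py .4754 -.4125 .0178 183.1;  python3 -m pendant '[[0,0,0,0],[0,0,0,0],[0,0,0,0],[0,0,-0.1,0],[0,0,-0.3,0],[0,0,-0.5,0.01],[0.3,0,-0.5,0.01],[0.5,0,-0.5,0.01],[0.5,0,-0.5,0.01],[0.5,0,-0.5,0.01]]' 60; python3 bars.py; python3 w.py .604 -.144 .12 181.2
```

```text
t: 28.5
tcp_pos: [0.4757, -0.4136, 0.0195]
eef_rot: [-0.029, 1.0, -0.001, 0.001]
contact_force: [-4.1, -0.1, 6.0]
opening: 0.371
t 28.5 tcp [ 0.4757 -0.4136  0.0195] yaw -176.67 -> row [0.001 0.006 0.008 0.001] F [-4.1 -0.1  6. ]
t: 29.5
tcp_pos: [0.3746, -0.419, 0.1184]
eef_rot: [-0.012, 1.0, -0.0, 0.0]
contact_force: [1.0, -0.3, 0.2]
opening: 0.765
614 ((391.0000305175781, 217.0), (48.739280700683594, 12.449069023132324), 86.633544921875) [[0.644, -0.146], [0.642, -0.144], [0.64, -0.143], [0.639, -0.142]]
623 ((274.4248962402344, 218.36968994140625), (12.664875984191895, 49.48627471923828), 6.911227226257324) [[0.647, 0.159], [0.645, 0.158], [0.643, 0.158], [0.641, 0.157]]
632 ((497.46295166015625, 265.6756591796875), (50.27275466918945, 12.575284004211426), 83.48019409179688) [[0.511, -0.417], [0.51, -0.413], [0.509, -0.41], [0.508, -0.407]]
630 ((210.60179138183594, 285.5265808105469), (49.55665588378906, 12.705129623413086), 86.18592071533203) [[0.475, 0.326], [0.474, 0.324], [0.473, 0.322], [0.473, 0.321]]
t 29.55 tcp [ 0.3755 -0.419   0.1182] yaw -178.52 -> row [-1.178  1.345 -0.009  0.002] F [0.5 0.8 0. ]
```

Bar29 is on the pad at (0.510, -0.412) and bar18 is centred in the tray. Bars 40 and 51 haven't moved, so bar40 is next.

```bash
python3 -m pendant '[[-0.2,0.2,0,0],[-0.4,0.4,0,0],[-0.6,0.6,0,0],[-0.8,0.8,0,0],[-0.9,0.95,0,0],[-0.95,1,0,0],[-0.95,1,0,0],[-0.95,1,0,0]]'; python3 w.py .604 -.1448 .12 181.4
```

```text
t: 30.35
tcp_pos: [0.5609, -0.2127, 0.1174]
eef_rot: [-0.015, 1.0, 0.0, -0.0]
contact_force: [-0.5, -0.7, 1.3]
opening: 0.767
t 30.35 tcp [ 0.5609 -0.2127  0.1174] yaw -178.32 -> row [-0.225  0.333 -0.013  0.002] F [-0.5 -0.7  1.3]
```

```bash
python3 -m pendant '[[-0.12,0.2,0,0],[-0.225,0.333,0,0],[-0.225,0.333,0,0],[-0.225,0.333,0.15,0],[-0.225,0.333,0.25,0],[-0.225,0.333,0.25,0]]';python3 w.py .604 -.1448 .016 181.4
python3 - <<'E'
from h import *
c=cam("wrist"); im=r.get_image("wrist")[:,:,::-1].copy()
q=proj(c,box(.6388,-.1442,.024,.04)); cv2.polylines(im,[cv2.convexHull(q.astype(np.int32))],True,(0,255,0),1); cv2.imwrite("pics/w3.png",im)
E
```

```text
t: 30.95
tcp_pos: [0.6011, -0.1467, 0.0652]
eef_rot: [-0.013, 1.0, 0.001, -0.002]
contact_force: [-0.3, 0.6, 0.8]
opening: 0.763
t 30.95 tcp [ 0.6011 -0.1467  0.0652] yaw -178.56 -> row [-0.016  0.009  0.246  0.   ] F [-0.3  0.6  0.8]
```

View pics/w3.png

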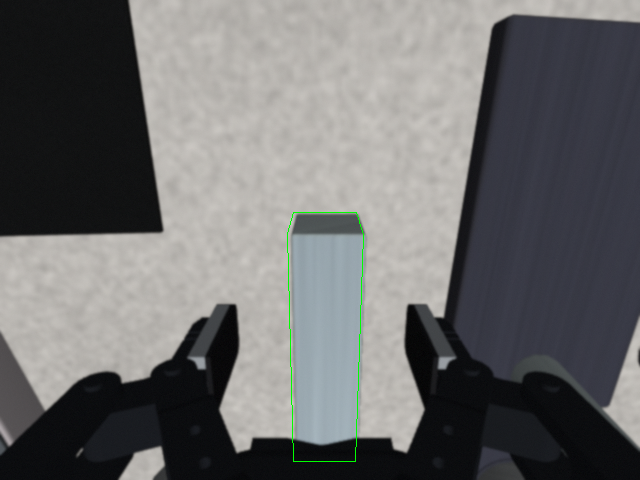

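The model outline lies on bar40, so I'll grasp it, back it out and bring it round to the front.

```bash
python3 -m pendant '[[-0.016,0.009,0.12,0],[-0.016,0.009,0.22,0],[-0.016,0.009,0.246,0],[-0.016,0.009,0.246,0]]'; python3 -m pendant '[[0,0,0,0],[0,0,0,0],[0,0,0,0],[0,0,0,0],[0,0,-0.1,0],[0.15,0,-0.18,0],[0.35,0,-0.18,0],[0.55,0,-0.18,0],[0.75,0,-0.18,0],[0.82,0.15,-0.18,0.016],[0.82,0.35,-0.18,0.016],[0.82,0.55,-0.18,0.016]]' 200;  python3 w.py .48 -.0245 .05 178.4
```

```text
t: 31.4
tcp_pos: [0.6062, -0.1447, 0.0191]
eef_rot: [-0.013, 1.0, 0.0, -0.0]
contact_force: [0.2, 0.0, -1.0]
opening: 0.765
t: 32.6
tcp_pos: [0.4388, -0.0379, 0.0553]
eef_rot: [0.013, 1.0, -0.0, 0.0]
contact_force: [0.4, 0.2, -3.7]
opening: 0.381
t 32.6 tcp [ 0.4388 -0.0379  0.0553] yaw 178.5 -> row [-0.204  0.072  0.027  0.001] F [ 0.4  0.2 -3.7]
```

```bash
python3 -m pendant '[[-0.1,0.06,0.05,0],[-0.25,0.07,0.06,0],[-0.4,0.078,0.06,0],[-0.421,0.078,0.06,0],[-0.421,0.078,0.06,0]]'; python3 w.py .523 -.0245 .037 178.4
```

```text
t: 33.1
tcp_pos: [0.5242, -0.0248, 0.0425]
eef_rot: [0.012, 1.0, -0.0, -0.0]
contact_force: [-0.7, -0.3, -3.4]
opening: 0.379
t 33.1 tcp [ 0.5242 -0.0248  0.0425] yaw 178.67 -> row [0.006 0.001 0.028 0.001] F [-0.7 -0.3 -3.4]
```

```bash
python3 -m pendant '[[0.006,0,0.015,0],[0.006,0,0.024,0],[0.006,0,0.024,0],[0.006,0,0.024,0]]'; python3 w.py .523 -.0245 .037 178.4
```

```text
t: 33.5
tcp_pos: [0.5224, -0.0249, 0.0403]
eef_rot: [0.012, 1.0, -0.0, 0.001]
contact_force: [-5.8, 2.3, 20.9]
opening: 0.384
t 33.5 tcp [ 0.5224 -0.0249  0.0403] yaw 178.63 -> row [-0.003  0.002  0.016  0.001] F [-5.8  2.3 20.9]
```

```bash
python3 -m pendant '[[0,0,-0.012,0],[0,0,-0.012,0]]';python3 w.py .523 -.0245 .037 178.4; python3 -m pendant '[[0,0,0,0],[0,0,0,0],[0,0,0,0],[0,0,-0.1,0],[0,0,-0.3,0],[0,0,-0.55,0],[0,0,-0.8,0],[0,0,-1,0],[0,0,-1,0],[0,0,-1,0]]' 60; python3 w.py .600 -.0245 .275 178.4
```

```text
t: 33.7
tcp_pos: [0.5218, -0.025, 0.0407]
eef_rot: [0.012, 1.0, -0.0, 0.0]
contact_force: [0.8, 0.4, -3.5]
opening: 0.376
t 33.7 tcp [ 0.5218 -0.025   0.0407] yaw 178.62 -> row [-0.006  0.003  0.018  0.001] F [ 0.8  0.4 -3.5]
t: 34.7
tcp_pos: [0.5231, -0.0249, 0.2409]
eef_rot: [0.012, 1.0, -0.0, 0.001]
contact_force: [-0.2, -0.6, -1.4]
opening: 0.76
t 34.7 tcp [ 0.5231 -0.0249  0.2409] yaw 178.64 -> row [-0.385  0.011 -0.17   0.001] F [-0.2 -0.6 -1.4]
```

```bash
python3 -m pendant '[[0,0,-0.15,0],[-0.1,0,-0.17,0],[-0.3,0.01,-0.17,0],[-0.385,0.01,-0.17,0],[-0.385,0.01,-0.17,0],[-0.385,0.01,-0.17,0],[-0.385,0.01,-0.12,0],[-0.385,0.01,-0.08,0],[-0.385,0.01,-0.04,0],[-0.385,0.01,0,0],[-0.385,0.01,0.03,0],[-0.385,0.01,0.05,0]]' 255;  python3 -m pendant '[[0,0,0.015,0],[0,0,0.03,0],[0,0,0.04,0],[0,0,0.04,0]]'; python3 w.py .600 -.0245 .219 178.4
```

```text
t: 35.9
tcp_pos: [0.5994, -0.0246, 0.2298]
eef_rot: [0.012, 1.0, 0.0, -0.0]
contact_force: [-1.6, 0.1, 2.9]
opening: 0.001
t: 36.3
tcp_pos: [0.5998, -0.0247, 0.2223]
eef_rot: [0.012, 1.0, -0.0, 0.0]
contact_force: [-2.0, 0.7, 3.7]
opening: 0.003
t 36.3 tcp [ 0.5998 -0.0247  0.2223] yaw 178.64 -> row [-0.001  0.001  0.017  0.001] F [-2.   0.7  3.7]
```

```bash
python3 -m pendant '[[0,0,0.01,0],[0,0,0.018,0],[0,0,0.018,0]]'; python3 -m pendant '[[0,0,0,0],[0,0,0,0],[0,0,0,0],[0,0,0,0],[0,0,0,0],[0,0,0,0],[0,0,0,0],[0,0,0,0],[0,0,0,0],[0,0,0,0],[0,0,0,0],[0,0,0,0]]'; python3 w.py .600 -.0245 .219 178.4; python3 -m pendant '[[0,0,-0.05,0],[0,0,-0.12,0],[0,0,-0.2,0],[0,0,-0.28,0],[0,0,-0.3,0],[0.1,0,-0.3,0],[0.3,0,-0.3,0],[0.385,0,-0.3,0],[0.385,0,-0.3,0],[0.385,0,-0.3,0]]'; python3 -m pendant '[[0,0,0.2,0],[0,0,0.45,0],[0,0,0.7,0],[0,0,0.9,0],[0,0,1,0],[0,0,1,0],[0,0,1,0]]' 60;  python3 w.py .523 -.0245 .04 178.4
```

```text
t: 36.6
tcp_pos: [0.6, -0.0247, 0.2194]
eef_rot: [0.012, 1.0, -0.0, 0.001]
contact_force: [-2.2, 0.2, 9.2]
opening: 0.0
t: 37.8
tcp_pos: [0.6, -0.0247, 0.2196]
eef_rot: [0.012, 1.0, -0.0, 0.001]
contact_force: [-3.3, 0.7, 8.3]
opening: 0.001
t 37.8 tcp [ 0.6    -0.0247  0.2196] yaw 178.64 -> row [-0.     0.001  0.003  0.001] F [-3.3  0.7  8.3]
t: 38.8
tcp_pos: [0.5232, -0.0229, 0.2787]
eef_rot: [0.012, 1.0, -0.0, 0.0]
contact_force: [0.1, -0.3, -0.1]
opening: -0.0
t: 39.5
tcp_pos: [0.5237, -0.023, 0.0787]
eef_rot: [0.012, 1.0, 0.0, -0.0]
contact_force: [-0.2, 0.3, 0.6]
opening: 0.768
t 39.5 tcp [ 0.5237 -0.023   0.0787] yaw 178.64 -> row [ 0.003 -0.008  0.194  0.001] F [-0.2  0.3  0.6]
```

```bash
python3 -m pendant '[[0,-0.005,0.1,0],[0,-0.008,0.18,0],[0,-0.008,0.194,0],[0,-0.008,0.194,0]]'; python3 -m pendant '[[0,0,0,0],[0,0,0,0],[0,0,0,0],[0,0,0,0],[0.02,0,-0.04,0],[0.15,0,-0.05,0],[0.35,0,-0.05,0],[0.42,0,-0.1,0],[0.42,0,-0.3,0],[0.4,-0.2,-0.4,0],[0.35,-0.4,-0.4,0],[0.3,-0.6,-0.4,0]]' 200;  python3 w.py .4716 -.3446 .024 183.1
```

```text
t: 39.9
tcp_pos: [0.5236, -0.0246, 0.0408]
eef_rot: [0.012, 1.0, -0.0, 0.001]
contact_force: [-0.1, 0.1, 0.1]
opening: 0.766
t: 41.1
tcp_pos: [0.46, -0.1442, 0.1215]
eef_rot: [0.011, 1.0, -0.0, 0.001]
contact_force: [0.7, -0.4, -4.3]
opening: 0.379
t 41.1 tcp [ 0.46   -0.1442  0.1215] yaw 178.7 -> row [-0.08  -1.     0.489 -0.024] F [ 0.7 -0.4 -4.3]
```

```bash
python3 -m pendant '[[-0.06,-0.2,0,-0.01],[-0.06,-0.4,0,-0.024],[-0.06,-0.6,0,-0.024],[-0.06,-0.8,0,-0.024],[-0.06,-1,0.1,-0.024],[-0.06,-1,0.25,-0.024],[-0.06,-1,0.38,-0.024],[-0.06,-1,0.38,-0.024],[-0.06,-1,0.38,-0.024]]';  python3 w.py .4716 -.3446 .0245 183.1
```

```text
t: 42.0
tcp_pos: [0.467, -0.343, 0.0445]
eef_rot: [-0.026, 1.0, 0.0, -0.0]
contact_force: [0.5, 0.7, -2.9]
opening: 0.375
t 42.0 tcp [ 0.467  -0.343   0.0445] yaw -177.04 -> row [-0.023 -0.009  0.1   -0.001] F [ 0.5  0.7 -2.9]
```

```bash
python3 -m pendant '[[-0.023,-0.009,0.05,0],[-0.023,-0.009,0.085,0],[-0.023,-0.009,0.094,0],[-0.023,-0.009,0.094,0],[-0.023,-0.009,0.094,0]]'; python3 w.py .4716 -.3446 .0245 183.1;  python3 -m pendant '[[0,0,0,0],[0,0,0,0],[0,0,0,0],[0,0,-0.1,0],[0,0,-0.3,0],[0,0,-0.5,0],[0.3,0,-0.5,0],[0.45,0,-0.5,0],[0.45,0,-0.5,0],[0.45,0,-0.5,0]]' 100; python3 bars.py; python3 w.py .42 .1 .16 172.6
```

```text
t: 42.5
tcp_pos: [0.4721, -0.3447, 0.0254]
eef_rot: [-0.026, 1.0, -0.0, 0.0]
contact_force: [0.7, -0.2, -2.6]
opening: 0.376
t 42.5 tcp [ 0.4721 -0.3447  0.0254] yaw -177.02 -> row [ 0.003  0.001  0.004 -0.001] F [ 0.7 -0.2 -2.6]
t: 43.5
tcp_pos: [0.3816, -0.3499, 0.1257]
eef_rot: [-0.025, 1.0, -0.0, 0.0]
contact_force: [0.7, 0.4, -0.2]
opening: 0.606
623 ((274.37542724609375, 218.30886840820312), (12.618854522705078, 49.36542510986328), 6.709836483001709) [[0.647, 0.159], [0.645, 0.158], [0.643, 0.158], [0.641, 0.157]]
630 ((497.46343994140625, 265.67071533203125), (50.2463493347168, 12.478764533996582), 83.6598129272461) [[0.511, -0.417], [0.51, -0.413], [0.509, -0.41], [0.508, -0.407]]
639 ((471.92578125, 268.2574157714844), (50.448387145996094, 12.736475944519043), 84.2894058227539) [[0.505, -0.35], [0.505, -0.347], [0.504, -0.345], [0.503, -0.342]]
629 ((210.6327667236328, 285.4911804199219), (49.490135192871094, 12.638609886169434), 86.18592071533203) [[0.475, 0.326], [0.474, 0.324], [0.473, 0.322], [0.473, 0.32]]
t 43.55 tcp [ 0.3822 -0.3499  0.1255] yaw -177.08 -> row [-0.303  2.237 -0.174  0.057] F [-0.1  0.  -0.9]
```

Bar40 is on the pad and bar51 still hasn't moved, so I'll fetch it.

```bash
python3 -m pendant '[[-0.1,0.2,0,0],[-0.15,0.45,0,0],[-0.15,0.7,0,0],[-0.15,0.95,0,0.03],[-0.15,1,0,0.057],[-0.15,1,0,0.057],[-0.15,1,0,0.057],[-0.15,1,0,0.057],[-0.15,1,0,0.057]]' 60; python3 w.py .43 .1 .125 172.6
```

```text
t: 44.45
tcp_pos: [0.4019, -0.1491, 0.1249]
eef_rot: [0.064, 0.998, 0.0, -0.0]
contact_force: [-1.6, 0.5, -0.5]
opening: 0.77
t 44.45 tcp [ 0.4019 -0.1491  0.1249] yaw 172.69 -> row [ 1.900e-02  1.253e+00 -1.000e-03  0.000e+00] F [-1.6  0.5 -0.5]
```

```bash
python3 -m pendant '[[0,0.2,0,0],[0,0.45,0,0],[0,0.7,0,0],[0,0.95,0,0],[0,1,0,0],[0,1,0,0],[0,1,0,0]]'; python3 w.py .6048 .1612 .08 172.6
```

```text
t: 45.15
tcp_pos: [0.4272, 0.0493, 0.1249]
eef_rot: [0.064, 0.998, -0.0, -0.0]
contact_force: [0.3, -0.9, -0.4]
opening: 0.765
t 45.15 tcp [0.4272 0.0493 0.1249] yaw 172.7 -> row [-0.81   0.668  0.224  0.001] F [ 0.3 -0.9 -0.4]
```

```bash
python3 -m pendant '[[-0.1,0.2,0,0],[-0.2,0.45,0,0],[-0.35,0.668,0,0],[-0.55,0.668,0,0],[-0.75,0.668,0,0],[-0.81,0.668,0.05,0],[-0.81,0.668,0.15,0],[-0.81,0.668,0.224,0],[-0.81,0.668,0.224,0]]'; python3 w.py .6048 .1612 .022 172.6
python3 - <<'E'
from h import *
c=cam("wrist"); im=r.get_image("wrist")[:,:,::-1].copy()
q=proj(c,box(.6395,.1567,-.129,.051)); cv2.polylines(im,[cv2.convexHull(q.astype(np.int32))],True,(0,255,0),1); cv2.imwrite("pics/w4.png",im)
E
```

```text
t: 46.05
tcp_pos: [0.6034, 0.1597, 0.0777]
eef_rot: [0.065, 0.998, -0.001, -0.002]
contact_force: [-0.1, -0.6, 0.3]
opening: 0.761
t 46.05 tcp [0.6034 0.1597 0.0777] yaw 172.54 -> row [-0.007  0.009  0.278 -0.   ] F [-0.1 -0.6  0.3]
```

View pics/w4.png

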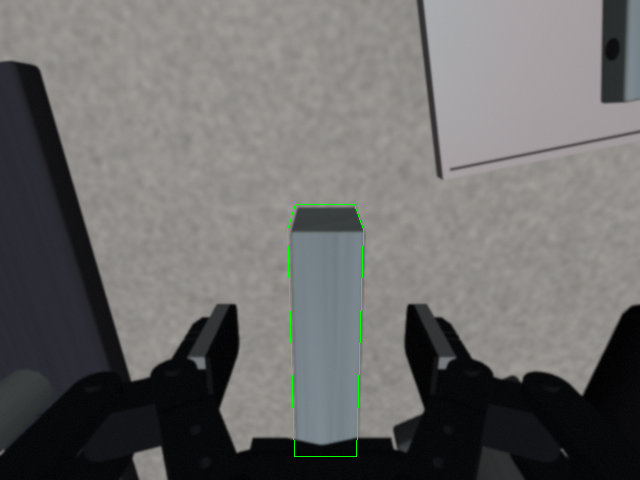

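```bash
python3 -m pendant '[[-0.007,0.007,0.12,0],[-0.007,0.007,0.24,0],[-0.007,0.007,0.278,0],[-0.007,0.007,0.278,0],[-0.007,0.007,0.278,0]]'; python3 w.py .6048 .1612 .022 172.6; python3 -m pendant '[[0,0,0,0],[0,0,0,0],[0,0,0,0],[0,0,0,0],[0,0,-0.1,0],[0.1,0,-0.17,0],[0.3,0,-0.17,0],[0.5,0,-0.17,0],[0.7,-0.1,-0.17,-0.01],[0.8,-0.3,-0.17,-0.033],[0.8,-0.5,-0.17,-0.033],[0.8,-0.6,-0.17,-0.033]]' 200 100;  python3 w.py .44 -.0245 .05 178.4
```

```text
t: 46.6
tcp_pos: [0.6069, 0.1631, 0.026]
eef_rot: [0.064, 0.998, 0.0, 0.001]
contact_force: [0.1, -0.3, 0.6]
opening: 0.768
t 46.6 tcp [0.6069 0.1631 0.026 ] yaw 172.68 -> row [ 0.009 -0.011  0.02   0.   ] F [ 0.1 -0.3  0.6]
t: 47.8
tcp_pos: [0.4307, 0.063, 0.0589]
eef_rot: [0.012, 1.0, -0.0, -0.0]
contact_force: [1.1, -0.3, -5.2]
opening: 0.377
t 47.8 tcp [0.4307 0.063  0.0589] yaw 178.64 -> row [-0.057 -0.436  0.045  0.001] F [ 1.1 -0.3 -5.2]
```

```bash
python3 -m pendant '[[-0.02,-0.2,0.02,0],[-0.04,-0.35,0.045,0],[-0.06,-0.436,0.045,0],[-0.06,-0.436,0.045,0],[-0.06,-0.436,0.045,0]]'; python3 w.py .523 -.0245 .05 178.4
```

```text
t: 48.3
tcp_pos: [0.4419, -0.0228, 0.0496]
eef_rot: [0.012, 1.0, 0.0, -0.0]
contact_force: [-0.9, -0.0, -5.4]
opening: 0.373
t 48.3 tcp [ 0.4419 -0.0228  0.0496] yaw 178.58 -> row [-0.406  0.002 -0.002  0.001] F [-0.9 -0.  -5.4]
```

```bash
python3 -m pendant '[[-0.1,0,0,0],[-0.25,0,0,0],[-0.35,0,0,0],[-0.4,0,0,0],[-0.4,0,0,0],[-0.4,0,0.012,0],[-0.4,0,0.018,0],[-0.4,0,0.018,0],[-0.4,0,0.018,0]]'; python3 w.py .523 -.0245 .045 178.4
```

```text
t: 49.2
tcp_pos: [0.5216, -0.0246, 0.0463]
eef_rot: [0.012, 1.0, 0.0, -0.0]
contact_force: [-1.0, 1.0, -2.7]
opening: 0.373
t 49.2 tcp [ 0.5216 -0.0246  0.0463] yaw 178.64 -> row [-0.007  0.001  0.006  0.001] F [-1.   1.  -2.7]
```

Contact is just starting: the load has dropped from 5.4 to 2.7 N. I'll release and go up to the cap.

```bash
python3 -m pendant '[[0,0,0.003,0],[0,0,0.003,0],[0,0,0.003,0],[0,0,-0.1,0],[0,0,-0.3,0],[0,0,-0.55,0],[0,0,-0.8,0],[0,0,-1,0],[0,0,-1,0],[0,0,-1,0]]' 60; python3 w.py .600 -.0245 .275 178.4;  python3 -m pendant '[[0,0,-0.1,0],[-0.1,0,-0.14,0],[-0.3,0.01,-0.14,0],[-0.386,0.01,-0.14,0],[-0.386,0.01,-0.14,0],[-0.386,0.01,-0.14,0],[-0.386,0.01,-0.1,0],[-0.386,0.01,-0.06,0],[-0.386,0.01,-0.02,0],[-0.386,0.01,0,0],[-0.386,0.01,0,0]]' 255; python3 w.py .600 -.0245 .230 178.4
```

```text
t: 50.2
tcp_pos: [0.5226, -0.0248, 0.2469]
eef_rot: [0.012, 1.0, -0.0, 0.001]
contact_force: [0.2, -0.3, -0.8]
opening: 0.765
t 50.2 tcp [ 0.5226 -0.0248  0.2469] yaw 178.63 -> row [-0.387  0.011 -0.14   0.001] F [ 0.2 -0.3 -0.8]
t: 51.3
tcp_pos: [0.5989, -0.0245, 0.2456]
eef_rot: [0.012, 1.0, 0.0, -0.001]
contact_force: [-0.5, 0.3, 1.7]
opening: 0.001
t 51.3 tcp [ 0.5989 -0.0245  0.2456] yaw 178.63 -> row [-0.006  0.     0.078  0.001] F [-0.5  0.3  1.7]
```

```bash
python3 -m pendant '[[0,0,0.02,0],[0,0,0.04,0],[0,0,0.055,0],[0,0,0.065,0],[0,0,0.073,0],[0,0,0.078,0],[0,0,0.078,0]]'; python3 -m pendant '[[0,0,0,0],[0,0,0,0],[0,0,0,0],[0,0,0,0],[0,0,0,0],[0,0,0,0],[0,0,0,0],[0,0,0,0],[0,0,0,0],[0,0,0,0],[0,0,0,0],[0,0,0,0]]'; python3 w.py .600 -.0245 .230 178.4; python3 -m pendant '[[0,0,-0.05,0],[0,0,-0.12,0],[0,0,-0.2,0],[0,0,-0.25,0],[0,0,-0.25,0],[0.1,0,-0.25,0],[0.3,0,-0.25,0],[0.385,0,-0.25,0],[0.385,0,-0.25,0],[0.385,0,-0.25,0]]'; python3 -m pendant '[[0,0,0.2,0],[0,0,0.45,0],[0,0,0.7,0],[0,0,0.9,0],[0,0,1,0],[0,0,1,0],[0,0,1,0]]' 60;  python3 w.py .523 -.0245 .0465 178.4
```

```text
t: 52.0
tcp_pos: [0.5996, -0.0246, 0.2311]
eef_rot: [0.012, 1.0, -0.0, 0.001]
contact_force: [-2.8, 0.2, 7.7]
opening: -0.001
t: 53.2
tcp_pos: [0.5996, -0.0245, 0.2313]
eef_rot: [0.012, 1.0, -0.0, 0.001]
contact_force: [-1.5, 0.5, 7.9]
opening: -0.006
t 53.2 tcp [ 0.5996 -0.0245  0.2313] yaw 178.64 -> row [-0.002  0.     0.006  0.001] F [-1.5  0.5  7.9]
t: 54.2
tcp_pos: [0.5228, -0.0228, 0.2804]
eef_rot: [0.012, 1.0, -0.0, 0.0]
contact_force: [0.8, -0.3, -0.1]
opening: -0.003
t: 54.9
tcp_pos: [0.5233, -0.0228, 0.0805]
eef_rot: [0.012, 1.0, 0.0, -0.0]
contact_force: [0.3, -0.6, 0.4]
opening: 0.764
t 54.9 tcp [ 0.5233 -0.0228  0.0805] yaw 178.64 -> row [ 0.001 -0.008  0.17   0.001] F [ 0.3 -0.6  0.4]
```

The force went up to 7.9 N at a cap height of about 0.231, so the foot was resting on the 51 mm bar. Now I'll take that bar to the pad.

```bash
python3 -m pendant '[[0,-0.005,0.1,0],[0,-0.008,0.155,0],[0,-0.008,0.17,0],[0,-0.008,0.17,0]]'; python3 -m pendant '[[0,0,0,0],[0,0,0,0],[0,0,0,0],[0,0,0,0],[0.02,0,-0.025,0],[0.15,0,-0.03,0],[0.35,0,-0.03,0],[0.45,0,-0.05,0],[0.45,0,-0.2,0],[0.45,-0.1,-0.4,0],[0.4,-0.3,-0.4,0],[0.35,-0.5,-0.4,0]]' 200;  python3 w.py .4679 -.2767 .0305 183.1
```

```text
t: 55.3
tcp_pos: [0.5227, -0.0244, 0.0469]
eef_rot: [0.012, 1.0, -0.0, 0.0]
contact_force: [-0.6, -0.2, 0.5]
opening: 0.771
t: 56.5
tcp_pos: [0.4502, -0.1234, 0.1281]
eef_rot: [0.011, 1.0, -0.001, 0.001]
contact_force: [1.5, 0.1, -4.4]
opening: 0.374
t 56.5 tcp [ 0.4502 -0.1234  0.1281] yaw 178.75 -> row [-0.104 -0.764  0.489 -0.024] F [ 1.5  0.1 -4.4]
```

```bash
python3 -m pendant '[[-0.08,-0.2,0,-0.01],[-0.08,-0.4,0,-0.024],[-0.08,-0.6,0,-0.024],[-0.08,-0.75,0.05,-0.024],[-0.08,-0.75,0.15,-0.024],[-0.08,-0.75,0.28,-0.024],[-0.08,-0.75,0.38,-0.024],[-0.08,-0.75,0.38,-0.024],[-0.08,-0.75,0.38,-0.024]]';  python3 w.py .4679 -.2767 .0305 183.1
```

```text
t: 57.4
tcp_pos: [0.4622, -0.2727, 0.0507]
eef_rot: [-0.026, 1.0, 0.0, -0.0]
contact_force: [-0.4, 0.3, -3.9]
opening: 0.38
t 57.4 tcp [ 0.4622 -0.2727  0.0507] yaw -177.03 -> row [-0.027 -0.021  0.101 -0.001] F [-0.4  0.3 -3.9]
```

```bash
python3 -m pendant '[[-0.027,-0.019,0.05,0],[-0.027,-0.019,0.085,0],[-0.027,-0.019,0.097,0],[-0.027,-0.019,0.097,0],[-0.027,-0.019,0.097,0]]'; python3 w.py .4679 -.2767 .0305 183.1;  python3 -m pendant '[[0,0,0,0],[0,0,0,0],[0,0,0,0],[0,0,-0.1,0],[0,0,-0.3,0],[0,0,-0.5,0],[0.3,0,-0.5,0],[0.45,-0.2,-0.5,0],[0.45,-0.3,-0.5,0],[0.45,-0.3,-0.5,0]]' 100; python3 bars.py
python3 - <<'E'
from h import *
for n in("scene","top"): cv2.imwrite(f"pics/{n}9.png",r.get_image(n)[:,:,::-1])
a,b=cv2.imread("pics/scene9.png"),cv2.imread("pics/top9.png")
cv2.imwrite("pics/f.png",np.hstack([cv2.resize(a[110:450,160:480],(400,425)),cv2.resize(b[130:380,150:530],(400,263)).copy() if 0 else cv2.resize(b[130:385,140:380],(400,425))]))
cv2.imwrite("pics/f2.png",b[140:380,300:520].repeat(2,0).repeat(2,1))
E
```

```text
t: 57.9
tcp_pos: [0.4685, -0.2767, 0.0316]
eef_rot: [-0.026, 1.0, -0.0, 0.001]
contact_force: [0.0, -0.0, 1.3]
opening: 0.375
t 57.9 tcp [ 0.4685 -0.2767  0.0316] yaw -177.04 -> row [ 0.003  0.     0.006 -0.001] F [ 0.  -0.   1.3]
t: 58.9
tcp_pos: [0.3805, -0.3438, 0.1315]
eef_rot: [-0.024, 1.0, -0.001, 0.0]
contact_force: [1.3, 0.2, -0.0]
opening: 0.615
631 ((497.46343994140625, 265.67071533203125), (50.2463493347168, 12.478764533996582), 83.6598129272461) [[0.511, -0.417], [0.51, -0.413], [0.509, -0.41], [0.508, -0.407]]
640 ((471.9207458496094, 268.2865905761719), (50.46720886230469, 12.810056686401367), 83.6598129272461) [[0.505, -0.35], [0.505, -0.347], [0.504, -0.345], [0.503, -0.342]]
649 ((446.29510498046875, 268.74591064453125), (50.790550231933594, 12.946611404418945), 84.80557250976562) [[0.506, -0.284], [0.505, -0.282], [0.504, -0.279], [0.503, -0.277]]
628 ((210.63719177246094, 285.55755615234375), (49.490135192871094, 12.63861083984375), 86.18592071533203) [[0.475, 0.326], [0.474, 0.324], [0.473, 0.322], [0.473, 0.32]]
```

View pics/scene9.png

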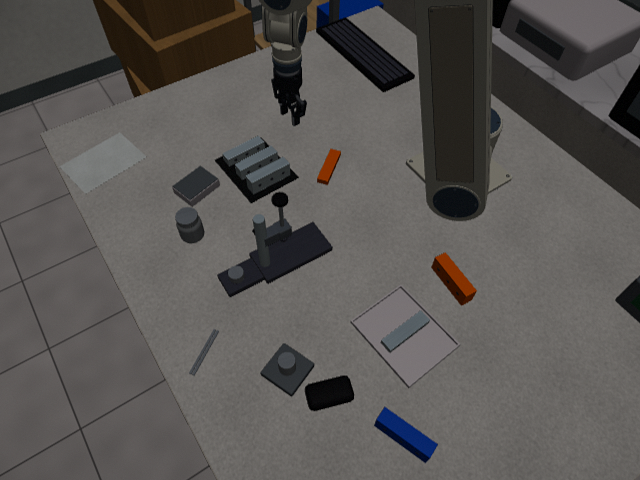

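View pics/top9.png

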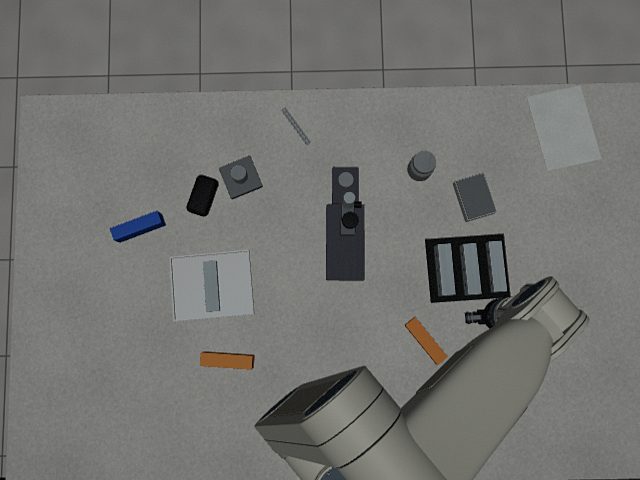

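In both views bar18 lies flat in the tray at (211,285) and the other three lie flat on the pad, around (446–497,268). The gauge is clear with its cap back up at (350,220). The canister, mouse and sample box are where they started. I'll hand in.

```bash
python3 -c "
from workcell import r
print(r.hand_in(), r.sense()['t'])"
```

```text
the job is handed in; nothing more can be done
the job is handed in; nothing more can be done
```

I gauged all four bars in order (18, 29, 40, then 51 mm) and handed the job in at about 59 s of the 210 s allowed. The short cylinder was on the seat, so the limit was 24 mm: bar18 went in the tray and the other three on the pad.

- **Presses:** I held each bar for just over a second at about 8–9 N. The push rose past the 6 N stop at the cap height expected for each bar. I had no direct gauge reading, so I judged this from push force and cap height.
- **Final pictures:** All four bars lie flat and inside their areas. The gauge is clear with the cap back up, the canister, mouse and sample box haven't moved, and the gripper touches nothing. I saw no bar knocked aside.
- **Possible touch:** I lifted bar29 early while backing it out, so it may have brushed the foot. I saw no sign of it afterwards, but I didn't check for it directly. I backed bars 40 and 51 out almost level instead.
- **Contact force:** Setting bar40 on the anvil briefly read about 21 N at the wrist before I eased off.

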